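# Shut and latch the sprung lid of the bread bin

## Robot

A 6-joint arm with a two-finger parallel gripper is mounted at the origin on the work surface. World frame = base frame: x ahead of the robot, y to its left, z up, the work surface at z = 0. Lengths are in mm, angles in rad, forces in N, time in s.
With the tool pointing down it reaches from about 375 to 925 mm from the base axis. Payload 5.7 kg.
Tool frame: the origin (TCP) lies between the finger pads; the fingertips stand 11 mm ahead of it and the grasp point (between the pads) lies 8 mm behind it; z points along the fingers, y is the line along which they close (so a half turn about z gives the same grasp; the last joint's range is limited). The gripper opens to 85 mm and grips with 20 to 120 N. Pads are 22 mm wide; open, the fingers measure 114 mm over their backs; the gripper's body (76 mm by 85 mm) begins 54 mm behind the grasp point. The pads swing forward as they close: fully open they stand 13 mm farther back than shut.
Start: joints at [-1.363, 0.359, 1.51, -0, 1.272, -0.115], TCP at [190.318, -568.985, 242.267] pointing down, gripper open.
Joint ranges: [-2.97, 2.97], [-1.01, 2.36], [0.21, 2.38], [-0.96, 4.11], [0.2, 2.71], [-2.98, 2.98]. Speed limits (rad/s): [2.39, 2.39, 3.14, 3.14, 3.14, 3.14].

## Interface

Orientations are given as a rotation vector (axis times angle).
In Python, from rig import env, read_camera, spot_in, cut_out, landmark_of gives the robot as it stands.
- The arm moves only by the tool apply_moves, never from a script. Its argument "plan" is a list of rows, each a list of 7 numbers: the shift along the world's x, y, z in cm, then the turn, a rotation vector about the world's x, y, z in rad, then the opening, from 0 (shut) to 1 (fully open). In form: [[tx, ty, tz, ax, ay, az, claw], ...]. A call has 1 to 10 rows; each row shifts and turns the commanded pose from where the row before left it; what a row does not reach is not made up. A row lasts 1/8 s, in which the tool goes at most 62.5 mm and 10.7 degrees, less where a joint would pass 70% of its speed; a pose out of reach is approached as far as the arm can. A call with a gripper value outside its range is refused whole. The fingers move at their own pace and stop on an object; "newtons" is the grip in N (left out, the last holds). Time passes only in rows, so rows that do not move let the fingers close. It gives the time, the measured TCP pose, the force, the opening and the grip force at its end, in the units of the state.
- env.read_state(): the state, without advancing time (a new reading comes with each control period).
- read_camera(name): name is "side" or "top"; returns a dict with "color" (480x640x3 uint8, red, green, blue), "intrinsics" (3x3 intrinsics, pixels), "k1" (the pictures are not rectified: a ray, as slopes to the right and down, at radius r is drawn at 1 + k1 r^2 times it, then the intrinsics apply), "R" (3x3) and "t" (3): a world point X has camera coordinates R X + t. Camera axes: x right, y down, z forward; pixel columns grow to the right and rows downward; lengths in mm; the calibration is good to about 2 mm. A picture is of the moment at which its call begins. There is no depth.
- env.close_job(): hands the job in; it is judged then, once.
Trained networks look in a picture, given as the dict that the camera call returned (one of the last four; its "shot" number tells which), for a name from the list of things; names that differ only in an ending like _2 or _b are one class to them, and where a whole thing is asked for, a point or a joint stands for the part that bears it (a point fixed in the world has none). Each returns a list of dicts, best first, with "score" (0 to 1); they miss things now and then, are a little off and sometimes report something else, mostly with a low value. They report only what shows in the picture. A call takes as long as a camera call.
- spot_in(target, picture): "bbox" ([left, top, right, bottom] in pixels, round what is visible of it).
- cut_out(target, picture): "mask" (480x640 bool, what is visible of it) and "bbox" ([left, top, right, bottom] in pixels, round what is visible of it).
- landmark_of(target, picture): "position" ([row, column] in pixels: a listed point, or the origin of a listed thing).
The state is a dict: "clock": time; "qpos": joint angles; "joint_vel": joint speeds; "joint_torque": joint torques, N m; "ee_pos": TCP position; "orientation": TCP orientation; "wrist_force": force on the tool from outside, world axes, zero at the start; "torque": the same for the moment, N m; "grip_width": finger opening in mm; "grip_force": force on a finger pad.
Only numpy, scipy, OpenCV 4.12 (cv2) and the standard library are available. Lean on these libraries where they do the work, as an engineer would, in place of code of your own. Each camera call takes 0.05 s, during which the arm holds its last target. There are 200 camera calls.

## Task

The white sprung lid of the steel bread bin stands open. Push it down shut and, while it is held down, turn the red turnbutton so that its tongue points straight to the bin's front (the low side, facing the robot) and lies under the brass keeper, so that the lid stays shut when you let go. Leave the mug, the funnel and the spoon where they are.

Things in the scene. Friction and masses are not known exactly. Their poses are not given: they have to be found in the camera images.
- bin: Steel bread bin fixed on the counter, 300 mm wide (its y), 220 mm deep (its x), 110 mm high at the front (-x, towards the robot) and 225 mm at the back. Origin: centre of its underside; z up. Its lid slopes down to the front at 27.5 degrees (0.48 rad) from level when shut.
- lid (a joint): Opening angle of the lid, rad: 0 = shut (slopes 27.5 degrees), grows as the front edge swings up; limit 0.9. A spring in the hinge holds the lid up at about 0.5 (nearly level) and, when shut, pushes it up with about 5 N at the turnbutton (8 to 10 N to push it down): unlatched, it springs open again.
- lid_edge (a point): Middle of the front edge of the lid's upper face; moves with the lid: x points to the hinge, z out of the lid. The lid is a white plate 8 mm thick, 298 mm wide; its front edge is 248 mm from the hinge axis, and its underside lies in the plane through that axis.
- lid_hinge (a point): Centre of the lid's hinge axis, at the bin's upper rear edge, 110 mm behind the bin's origin and 225 mm above the counter. Fixed to the bin; axes as the bin's: the hinge axis is y.
- turnbutton (a joint): Angle of the turnbutton in rad about the lid's upward normal: 0 = tongue points to the bin's left (+y, along the front edge), grows counter-clockwise seen from above the lid, 1.57 = tongue points straight at the front (fully turned); stops at 0 and 1.62. Stiff (0.08 N m), stays where it is left.
- turn_grip (a point): Middle of the red turnbutton's grip, on its axis, 26 mm above the lid's upper face, 206 mm in front of the hinge axis (along the lid), midway across the lid. Moves with the turnbutton: z = its axis, away from the lid; y = the way the tongue points. The grip is an upright bar 10 mm thick (x), 42 mm long (y), from 8 to 36 mm above the lid's face.
- tongue_tip (a point): End of the turnbutton's tongue, upper face, 66 mm from the axis; axes as turn_grip. The tongue, 16 mm wide, and a round flange of radius 26 mm under the grip lie 2 to 8 mm above the lid's face and turn with the grip.
- keeper (a point): Middle of the underside of the brass keeper's lip, fixed to the bin in front of the lid; axes as the bin's. The lip: 46 mm wide, 5 mm thick, parallel to the shut lid, 52 to 76 mm in front of the turnbutton's axis, underside 10.5 mm above the shut lid's upper face. The tongue passes under it, 2.5 mm to spare, only with the lid fully down; else it strikes the lip or ends on top.
- mug: Aluminium mug, radius 38 mm, 85 mm high, standing beside the bin. Origin: centre of its underside; handle on its +y side, 30 mm out.
- funnel: Green silicone funnel standing mouth down beside the bin, radius 45 mm, 95 mm high. Origin: centre of its mouth, on the counter.
- spoon: Wooden spoon 260 mm long lying on the counter in front of the bin, along its x axis.

How it is judged (in metres and radians):
At the end, for the whole second after the job is handed in: The lid is shut (joint below 0.03 rad) and held by the turnbutton, whose tongue points to the front under the keeper (joint above 1.3 rad), both at rest; mug, funnel and spoon each lie within 30 mm of where they started (value of joint lid below 0.03 rad and value of joint turnbutton above 1.3 rad and velocity of joint lid between -0.05 and 0.05 rad/s and velocity of joint turnbutton between -0.05 and 0.05 rad/s and distance of each of mug, funnel, spoon from where it was at the start of the episode below 0.03 m); the robot touches nothing.
It fails at once if the mug is shoved 30 mm or more, or tipped over (distance of mug from where it was at the start of the episode above 0.03 m or angle between mug's own z axis and vertical above 0.35 rad).
It fails at once if the funnel is shoved 30 mm or more, or tipped over (distance of funnel from where it was at the start of the episode above 0.03 m or angle between funnel's own z axis and vertical above 0.35 rad).
It fails at once if the spoon is shoved 30 mm or more (distance of spoon from where it was at the start of the episode above 0.03 m).
It also fails if it takes over 38 s, if anything falls off the work surface, if the arm or the gripper's body presses on something with over 40 N, if the wrist force passes 120 N, or if a joint passes its speed limit or range.

## Working session

There is one attempt and no reset: what is moved stays moved. The work goes in short steps, Python scripts to look and compute and a tool call to move; the robot and the scene stay as the last step left them, time stands still between calls to the robot, and variables do not carry over. Pictures are saved under pics/ and viewed, at most 10 in all, crops included, and the job is handed in when it is done.

Besides the shell and the picture viewer there is one more tool, called as name(argument=value, ...) on one line, values as JSON. apply_moves: Moves the arm, as the interface text tells. Its arguments: {"type":"object","properties":{"plan":{"type":"array","items":{"type":"array","items":{"type":"number"}}},"newtons":{"type":"number"}},"required":["plan"]}

```bash
mkdir -p pics
cat > h.py <<'E'
import numpy as np, cv2
from rig import env, read_camera, spot_in, cut_out, landmark_of
from scipy.optimize import least_squares
def proj(P,X):
    c=P["R"]@np.asarray(X,float)+P["t"]; s=c[:2]/c[2]; s=s*(1+P["k1"]*(s@s))
    K=np.asarray(P["intrinsics"]); return K[:2,:2]@s+K[:2,2]
def tri(obs):
    f=lambda X: np.concatenate([proj(P,X)-uv for P,uv in obs])
    r=least_squares(f,[600,-100,150]); return r.x, np.abs(r.fun).max()
def save(P,n): cv2.imwrite(f"pics/{n}.png",P["color"][:,:,::-1])
E
python3 - <<'E'
from h import *
np.set_printoptions(precision=1,suppress=True)
P={n:read_camera(n) for n in("side","top")}
for n in P: save(P[n],n+"0"); print(n,-np.array(P[n]["R"]).T@P[n]["t"])
for t in ["bin","lid_edge","lid_hinge","turn_grip","tongue_tip","keeper","mug","funnel","spoon"]:
    o=[]
    for n in P:
        r=landmark_of(t,P[n])
        if r: o.append((P[n],np.array(r[0]["position"])[::-1])); print(t,n,o[-1][1],round(r[0]["score"],2),len(r))
    if len(o)==2: print("   ",*tri(o))
print(env.read_state())
E
```

```text
side [207.3 595.9 990. ]
top [462.2  35.8 965.2]
bin side [306.8 266.4] 0.64 1
bin top [274.9 283.7] 0.35 1
    [544.9 102.4 159.9] 8.899562677955771
lid_edge side [355.5 235.2] 0.87 1
lid_edge top [312.3 301.8] 0.64 1
    [498.   33.1 235.8] 1.2842500929950234
lid_hinge side [268.4 183.3] 0.76 1
lid_hinge top [327.1 148.4] 0.74 1
    [748.6   9.4 225.7] 2.369215954165952
turn_grip side [340.  217.4] 0.89 1
turn_grip top [318.8 269.8] 0.95 1
    [544.7  23.2 251.7] 1.9225758040000755
tongue_tip side [327.2 250.5] 0.74 1
tongue_tip top [274.8 281.8] 0.82 1
    [528.9  91.6 223.9] 1.7090818525840064
keeper side [352.5 268.5] 0.95 1
keeper top [313.8 302.4] 0.87 1
    [501.4  29.2 113.2] 2.4166559268227843
mug side [364.9 200.5] 0.73 1
mug top [458.5 243.2] 0.89 2
    [ 634.3 -273.7   -5. ] 0.09873359713662921
funnel side [242.9 338.4] 0.83 1
funnel top [198.2 239. ] 0.83 1
    [635.2 267.2   4.7] 1.7880433460966003
spoon side [382.7 307.8] 0.67 1
spoon top [325.8 353.7] 0.66 1
    [410.6   6.4  -3.4] 1.3074846136937595
{'clock': 1.0, 'qpos': array([-1.4,  0.4,  1.5, -0. ,  1.3, -0.1]), 'joint_vel': array([0., 0., 0., 0., 0., 0.]), 'joint_torque': array([ -0. , -52.8, -27.9,  -0. ,   0. ,  -0. ]), 'ee_pos': array([ 190.3, -569. ,  242.3]), 'orientation': array([-3.1, -0.5,  0. ]), 'wrist_force': array([0. , 0.1, 0.3]), 'torque': array([-0., -0.,  0.]), 'grip_force': 0.0, 'grip_width': 85.50760155284271}
```

View pics/side0.png

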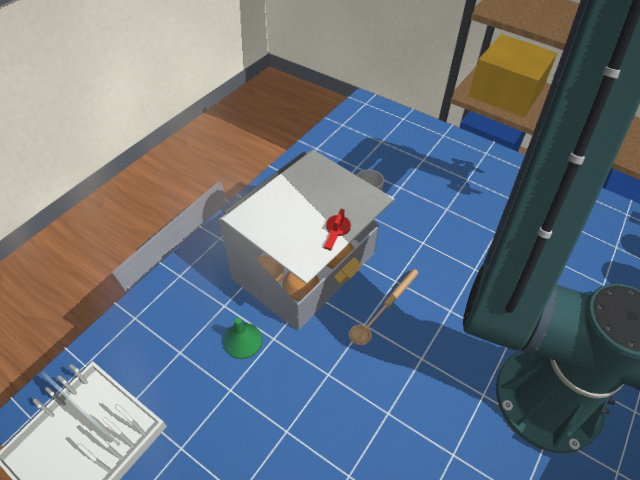

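View pics/top0.png

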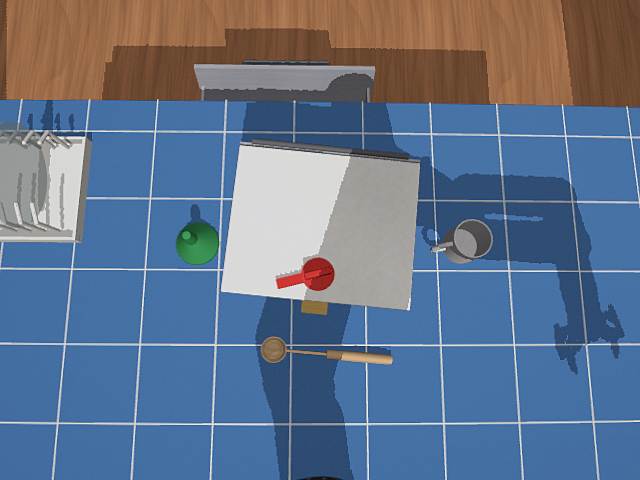

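```bash
cat > fit.py <<'E'
from h import *
def pts(p):
    x,y,a,l,tb=p   # hinge x,y, bin yaw, lid angle, tb angle
    Rz=cv2.Rodrigues(np.array([0,0,a]))[0]
    th=0.48-l       # slope down to the front
    u=np.array([-np.cos(th),0,-np.sin(th)]); n=np.array([-np.sin(th),0,np.cos(th)])
    u0=np.array([-np.cos(.48),0,-np.sin(.48)]); n0=np.array([-np.sin(.48),0,np.cos(.48)])
    Y=np.array([0,1.,0]); d=Y*np.cos(tb)+u*np.sin(tb)
    H=np.array([x,y,225.])
    q=dict(lid_hinge=0*u,lid_edge=248*u+8*n,turn_grip=206*u+34*n,tongue_tip=206*u+16*n+66*d,
      keeper=(206+64)*u0+18.5*n0)
    return {k:H+Rz@v for k,v in q.items()},Rz
def fit(P,p0=(748,9,0.1,0.5,0.),names=("lid_hinge","lid_edge","turn_grip","tongue_tip","keeper")):
    o=[]
    for n in P:
        for t in names:
            r=landmark_of(t,P[n])
            if r and r[0]["score"]>.4: o.append((P[n],t,np.array(r[0]["position"])[::-1],n))
    f=lambda p: np.concatenate([proj(c,pts(p)[0][t])-uv for c,t,uv,_ in o])
    r=least_squares(f,p0,loss="soft_l1",x_scale=[10,10,.1,.1,.1])
    return r.x,[(n,t,f(r.x).reshape(-1,2)[i].round(1)) for i,(c,t,uv,n) in enumerate(o)]
E
python3 - <<'E'
from fit import *
np.set_printoptions(precision=3,suppress=True)
P={n:read_camera(n) for n in("side","top")}
p,r=fit(P); print(p); print(*r,sep="\n")
q,Rz=pts(p); print(q); 
s=p.copy(); s[3]=0; print("shut",pts(s)[0])
E
```

```text
[748.402   9.723  -0.08    0.461   0.27 ]
('side', 'lid_hinge', array([-1.6, -1.2]))
('side', 'lid_edge', array([-2.2, -0.1]))
('side', 'turn_grip', array([ 1.3, -0.2]))
('side', 'tongue_tip', array([-2.1, -0.3]))
('top', 'lid_hinge', array([0.2, 0.9]))
('top', 'lid_edge', array([3.5, 1.5]))
('top', 'turn_grip', array([-1.7, -0.1]))
('top', 'tongue_tip', array([0.2, 0.9]))
('top', 'keeper', array([-0.2, -0.9]))
{'lid_hinge': array([748.402,   9.723, 225.   ]), 'lid_edge': array([501.087,  29.528, 228.292]), 'turn_grip': array([542.453,  26.216, 255.085]), 'tongue_tip': array([530.32 ,  90.998, 236.754]), 'keeper': array([501.162,  29.522, 116.729])}
shut {'lid_hinge': array([748.402,   9.723, 225.   ]), 'lid_edge': array([525.447,  27.577, 117.575]), 'turn_grip': array([550.614,  25.562, 160.031]), 'tongue_tip': array([548.406,  89.549, 135.933]), 'keeper': array([501.162,  29.522, 116.729])}
```

The side view shows the lid near level with the red button near (338,225) and the keeper at (348,268). The top view shows the tongue pointing left and slightly forward from (318,274), and mug, funnel and spoon clear of the lid. The networks' points agree with this. The fit gives lid angle 0.46, button angle 0.27 and bin yaw -0.08.

```bash
cat > plan.py <<'E'
from fit import *
from scipy.spatial.transform import Rotation as Ro
np.set_printoptions(precision=3,suppress=True)
def tool(p,h,flip=1):  # TCP pose with TCP h mm above lid face on button axis
    th=.48-p[3]; Rz=cv2.Rodrigues(np.array([0,0,p[2]]))[0]
    n=Rz@[-np.sin(th),0,np.cos(th)]; u=Rz@[-np.cos(th),0,-np.sin(th)]; Y=Rz@[0,1.,0]
    d=Y*np.cos(p[4])+u*np.sin(p[4])
    y=flip*np.cross(d,n); z=-n
    return np.array([p[0],p[1],225])+206*u+(8+h)*n, Ro.from_matrix(np.c_[np.cross(y,z),y,z])
def delta(pos,R,T): return (T[0]-pos)/10,(T[1]*R.inv()).as_rotvec()
def cur():
    s=env.read_state(); return s,np.array(s["ee_pos"]),Ro.from_rotvec(s["orientation"])
E
python3 - <<'E'
from plan import *
s,p0,R0=cur(); print(R0.as_matrix(),s["qpos"])
p=[748.4,9.7,-.08,.47,.27]
for f in(1,-1):
    A=tool(p,110,f); print(f,A[0],A[1].as_matrix()[:,1],*delta(p0,R0,A))
E
```

```text
[[ 0.948  0.317 -0.   ]
 [ 0.317 -0.948  0.   ]
 [ 0.    -0.    -1.   ]] [-1.363  0.359  1.51   0.     1.272 -0.115]
1 [541.893  26.256 340.934] [0.982 0.189 0.01 ] [35.155 59.525  9.866] [-0.008 -0.008  1.438]
-1 [541.893  26.256 340.934] [-0.982 -0.189 -0.01 ] [35.155 59.525  9.866] [ 0.008 -0.008 -1.704]
```

apply_moves(plan=[[2.51,4.25,0.7,0,0,0.103,1],[2.51,4.25,0.7,0,0,0.103,1],[2.51,4.25,0.7,0,0,0.103,1],[2.51,4.25,0.7,0,0,0.103,1],[2.51,4.25,0.7,0,0,0.103,1],[2.51,4.25,0.7,0,0,0.103,1],[2.51,4.25,0.7,0,0,0.103,1],[2.51,4.25,0.7,0,0,0.103,1],[2.51,4.25,0.7,0,0,0.103,1],[2.51,4.25,0.7,0,0,0.103,1]])

```text
clock: 2.85
ee_pos: [442.0, -142.5, 312.8]
orientation: [2.446, 1.97, 0.0]
wrist_force: [0.2, 0.2, 0.2]
grip_width: 85.4
grip_force: 0.0
```

apply_moves(plan=[[2.51,4.25,0.7,0,0,0.103,1],[2.51,4.25,0.7,0,0,0.103,1],[2.51,4.25,0.7,0,0,0.103,1],[2.51,4.25,0.7,0,0,0.103,1],[0,0,0,0,0,0,1],[0,0,0,0,0,0,1]])

```text
clock: 3.6
ee_pos: [541.3, 25.9, 340.0]
orientation: [-1.996, -2.426, 0.002]
wrist_force: [-0.2, -1.1, 0.6]
grip_width: 85.7
grip_force: 0.0
```

Run:
```python
from plan import *
P={n:read_camera(n) for n in("side","top")}
for n in P: save(P[n],n+"1")
q,r=fit(P); print(q); print(*r,sep="\n")
s,p0,R0=cur(); print(s["clock"],p0,s["qpos"],s["wrist_force"])
for l in (.47,q[3]):
    A=tool([748.4,9.7,-.08,l,.27],25); print(A[0],*delta(p0,R0,A))
```

```text
[747.22   10.595  -0.071   0.476   0.336]
('side', 'lid_hinge', array([-0., -1.]))
('side', 'lid_edge', array([-1. , -0.9]))
('side', 'turn_grip', array([-1.4,  1.6]))
('side', 'tongue_tip', array([-0.3, -0.3]))
('side', 'keeper', array([-0.6,  1.6]))
('top', 'lid_edge', array([4.8, 3.9]))
('top', 'tongue_tip', array([-1.3,  0.5]))
('top', 'keeper', array([ 2.1, -0. ]))
4.2 [541.688  25.867 340.296] [-0.08   0.199  1.492 -0.     1.45  -0.273] [-0.511  0.224 -0.688]
[542.74   26.188 255.938] [ 0.105  0.032 -8.436] [-0.001 -0.01  -0.004]
[542.944  26.172 257.271] [ 0.126  0.03  -8.303] [-0.    -0.004 -0.004]
```

apply_moves(plan=[[0.1,0,-2,0,0,0.015,1],[0,0,-2,0,0,0.015,1],[0,0,-2,0,0,0,1],[0,0,-1.2,0,0,0,1],[0,0,-0.6,0,0,0,1],[0,0,-0.5,0,0,0,1],[0,0,0,0,0,0,1]])

```text
clock: 5.08
ee_pos: [542.8, 26.0, 257.3]
orientation: [1.959, 2.456, -0.0]
wrist_force: [0.6, -0.1, -0.3]
grip_width: 85.3
grip_force: 0.0
```

Run:
```python
from plan import *
P=read_camera("side"); cv2.imwrite("pics/s2.png",cv2.resize(P["color"][150:300,240:440,::-1],None,fx=4,fy=4))
s,p0,R0=cur(); print(s["clock"],p0,s["wrist_force"])
```

```text
5.125 [542.967  26.002 257.591] [-0.453 -0.023  0.517]
```

View pics/s2.png

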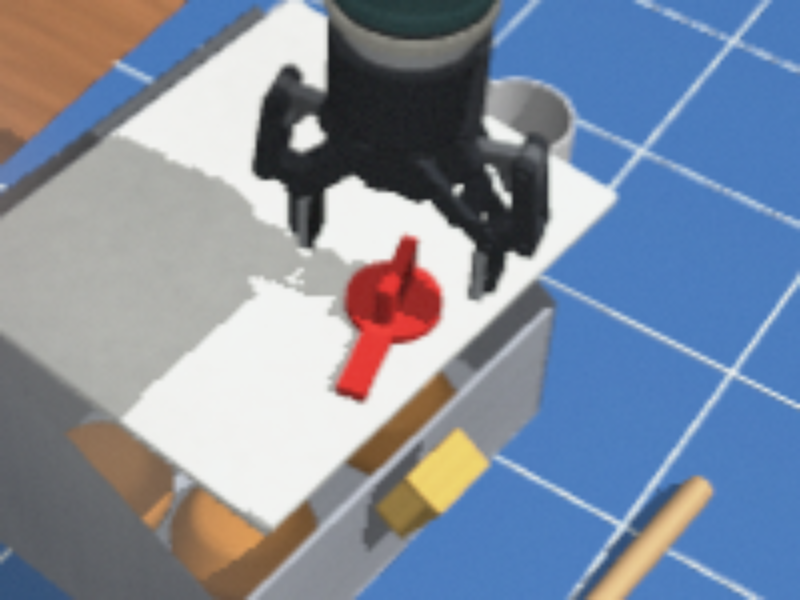

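The crop shows the open fingers at (307,240) and (485,290). They straddle the bar at (397,275), so the bar is centred. Closing now.

apply_moves(plan=[[0,0,0,0,0,0,0.5],[0,0,0,0,0,0,0.2],[0,0,0,0,0,0,0],[0,0,0,0,0,0,0],[0,0,0,0,0,0,0],[0,0,0,0,0,0,0]], newtons=50)

```text
clock: 5.88
ee_pos: [541.6, 25.8, 257.1]
orientation: [-1.958, -2.455, 0.003]
wrist_force: [-5.2, -1.5, 1.7]
grip_width: 8.6
grip_force: 51.5
```

Run:
```python
from plan import *
P={n:read_camera(n) for n in("side","top")}
q,r=fit(P); print(q); print(*r,sep="\n")
s,p0,R0=cur(); print(s["clock"],p0,s["wrist_force"],s["torque"],s["grip_width"],s["grip_force"])
p=np.array([748.,10.,-.077,.47,.3]); print(delta(p0,R0,tool(p,25)))
prev=tool(p,25)
for l in np.linspace(.47,-0.01,9)[1:]:
    p[3]=l; A=tool(p,25); print(round(l,3),*delta(prev[0],prev[1],A)); prev=A
A=tool(p,25); p[4]=1.59; print(delta(*A,tool(p,25)))
```

```text
[748.38    9.027  -0.082   0.444   0.368]
('side', 'lid_hinge', array([ 0. , -0.5]))
('side', 'lid_edge', array([-0.7, -0.9]))
('side', 'turn_grip', array([-0.5,  0.1]))
('side', 'tongue_tip', array([1.3, 1.1]))
('side', 'keeper', array([-1.3,  1.3]))
('top', 'lid_edge', array([2.2, 0.9]))
('top', 'tongue_tip', array([-1.4, -0.6]))
('top', 'keeper', array([0.8, 0.3]))
6.475 [541.556  25.795 257.077] [-5.65  -1.833  2.392] [-0.159  0.568  0.051] 8.58739971743724 51.480050592217594
(array([ 0.074,  0.008, -0.114]), array([-0.   , -0.012, -0.001]))
0.41 [-0.148  0.011 -1.243] [-0.005 -0.06   0.   ]
0.35 [-0.073  0.006 -1.249] [-0.005 -0.06  -0.   ]
0.29 [ 0.001 -0.    -1.252] [-0.005 -0.06   0.   ]
0.23 [ 0.076 -0.006 -1.249] [-0.005 -0.06   0.   ]
0.17 [ 0.151 -0.012 -1.242] [-0.005 -0.06   0.   ]
0.11 [ 0.225 -0.017 -1.231] [-0.005 -0.06  -0.   ]
0.05 [ 0.298 -0.023 -1.215] [-0.005 -0.06   0.   ]
-0.01 [ 0.37  -0.029 -1.195] [-0.005 -0.06   0.   ]
(array([0., 0., 0.]), array([-0.605,  0.047,  1.138]))
```

apply_moves(plan=[[-0.15,0.01,-1.24,-0.005,-0.06,0,0],[-0.07,0.01,-1.25,-0.005,-0.06,0,0],[0,0,-1.25,-0.005,-0.06,0,0],[0.08,-0.01,-1.25,-0.005,-0.06,0,0],[0.15,-0.01,-1.24,-0.005,-0.06,0,0]])

```text
clock: 7.1
ee_pos: [541.2, 25.8, 194.5]
orientation: [1.797, 2.253, 0.242]
wrist_force: [-7.7, -3.8, 6.1]
grip_width: 8.5
grip_force: 52.3
```

apply_moves(plan=[[0.23,-0.02,-1.23,-0.005,-0.06,0,0],[0.3,-0.02,-1.2,-0.005,-0.06,0,0],[0,0,0,0,0,0,0]])

```text
clock: 7.48
ee_pos: [546.3, 25.4, 169.6]
orientation: [1.73, 2.169, 0.328]
wrist_force: [-7.1, -3.2, 4.4]
grip_width: 8.7
grip_force: 52.2
```

Run:
```python
from plan import *
P={n:read_camera(n) for n in("side","top")}
cv2.imwrite("pics/s3.png",cv2.resize(P["side"]["color"][150:300,240:440,::-1],None,fx=4,fy=4))
q,r=fit(P,p0=(748,10,-.08,.05,.3)); print(q); print(*r,sep="\n")
s,p0,R0=cur(); print(s["clock"],p0,s["wrist_force"],s["torque"],s["grip_width"],s["qpos"])
p=np.array([748.,10.,-.077,0,.3]); print(delta(p0,R0,tool(p,25)))
```

```text
[748.845   5.785  -0.085  -0.021   0.363]
('side', 'lid_edge', array([-1.4, -0.6]))
('side', 'turn_grip', array([-0.3,  0.8]))
('side', 'tongue_tip', array([ 0.2, -1.9]))
('side', 'keeper', array([2. , 1.1]))
('top', 'lid_hinge', array([-0.2,  0. ]))
('top', 'lid_edge', array([ -8.4, 136.8]))
('top', 'turn_grip', array([ 0.2, -1.7]))
('top', 'tongue_tip', array([ 2.9, -0.1]))
8.075 [546.235  25.365 169.894] [-7.432 -3.505  4.086] [-0.578  0.747 -0.237] 8.479579787623576 [-0.078  0.219  2.042 -0.006  0.463 -0.298]
(array([ 0.439, -0.014, -1.075]), array([-0.001, -0.062, -0.   ]))
```

View pics/s3.png

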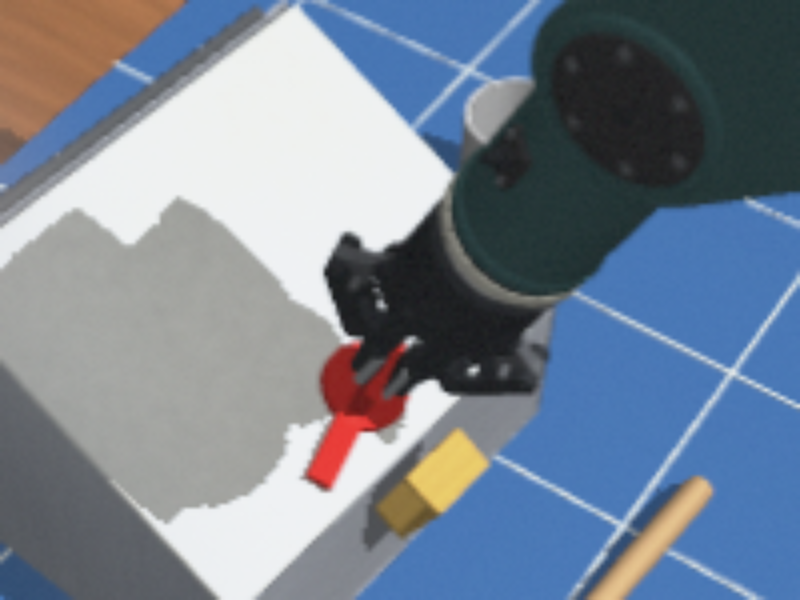

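The crop shows the lid almost down, with the fingers on the bar near (385,370) and the tongue at (320,480), clear of the keeper. I'll press on until contact.

apply_moves(plan=[[0.2,-0.01,-0.55,-0.003,-0.03,0,0],[0.22,-0.01,-0.55,-0.003,-0.03,0,0],[0,0,0,0,0,0,0]])

```text
clock: 8.45
ee_pos: [549.2, 25.4, 161.5]
orientation: [1.693, 2.124, 0.369]
wrist_force: [-33.2, -3.0, 47.4]
grip_width: 8.7
grip_force: 66.7
```

apply_moves(plan=[[0.1,0,-0.2,0,0,0,0],[0,0,0,0,0,0,0]])

```text
clock: 8.7
ee_pos: [549.7, 25.4, 160.4]
orientation: [1.693, 2.125, 0.369]
wrist_force: [-45.2, -3.0, 65.2]
grip_width: 8.7
grip_force: 71.7
```

apply_moves(plan=[[0.1,0,-0.2,0,0,0,0],[0,0,0,0,0,0,0]])

```text
clock: 8.95
ee_pos: [550.3, 25.6, 158.9]
orientation: [1.693, 2.124, 0.37]
wrist_force: [-52.0, -2.9, 72.4]
grip_width: 8.5
grip_force: 76.6
```

Force rises sharply at the height expected for a shut lid. I'll back off to a moderate push before turning.

apply_moves(plan=[[-0.14,0,0.27,0,0,0,0],[0,0,0,0,0,0,0]])

```text
clock: 9.2
ee_pos: [550.1, 25.5, 159.4]
orientation: [1.695, 2.125, 0.369]
wrist_force: [-26.1, -2.9, 33.9]
grip_width: 8.3
grip_force: 69.7
```

Run:
```python
from plan import *
P={n:read_camera(n) for n in("side","top")}
q,r=fit(P,p0=(748,10,-.08,.0,.3),names=("turn_grip","tongue_tip","keeper","lid_hinge")); print(q); print(*r,sep="\n")
s,p0,R0=cur(); print(s["clock"],p0,s["wrist_force"],s["torque"],R0.as_matrix()[:,2],s["qpos"])
p=np.array([748.,10.,-.077,0,.3]); print(delta(p0,R0,tool(p,25)),tool(p,25)[1].as_matrix()[:,2])
```

```text
[749.137   6.988  -0.098  -0.01    0.431]
('side', 'turn_grip', array([-1.4,  2. ]))
('side', 'tongue_tip', array([-1.3, -1.3]))
('side', 'keeper', array([ 0.1, -0.5]))
('side', 'lid_hinge', array([-1.6,  0.2]))
('top', 'turn_grip', array([0.2, 2.2]))
('top', 'tongue_tip', array([0.1, 1.9]))
('top', 'lid_hinge', array([ 0.8, -0.3]))
9.7 [550.137  25.527 159.357] [-26.098  -2.626  35.086] [-0.343  1.584 -0.274] [ 0.46  -0.039 -0.887] [-0.076  0.236  2.096 -0.013  0.329 -0.289]
(array([ 0.049, -0.03 , -0.021]), array([ 0.004, -0.   , -0.   ])) [ 0.46  -0.036 -0.887]
```

apply_moves(plan=[[0,0,0,-0.064,0.005,0.123,0],[0,0,0,-0.064,0.005,0.123,0],[0,0,0,-0.064,0.005,0.123,0],[0,0,0,-0.064,0.005,0.123,0]], newtons=60)

```text
clock: 10.2
ee_pos: [549.7, 25.3, 159.1]
orientation: [1.026, 2.472, 0.199]
wrist_force: [-27.7, -5.0, 36.1]
grip_width: 8.6
grip_force: 70.0
```

Run:
```python
from plan import *
P={n:read_camera(n) for n in("side","top")}
cv2.imwrite("pics/s4.png",cv2.resize(P["side"]["color"][190:310,260:420,::-1],None,fx=5,fy=5))
q,r=fit(P,p0=(748,10,-.08,.0,.9),names=("turn_grip","tongue_tip","keeper","lid_hinge")); print(q); print(*r,sep="\n")
s,p0,R0=cur(); print(s["clock"],p0,s["wrist_force"],s["torque"],R0.as_matrix()[:,2],s["qpos"])
```

```text
[748.802   4.436  -0.095  -0.107   1.11 ]
('side', 'tongue_tip', array([-0.2, -0.9]))
('side', 'keeper', array([-0.2,  1.5]))
('side', 'lid_hinge', array([-2.4,  0.6]))
('top', 'turn_grip', array([ 0.5, -0.2]))
('top', 'lid_hinge', array([0.5, 1.4]))
10.7 [549.678  25.272 159.106] [-27.197  -4.873  35.572] [-0.845  1.893 -0.429] [ 0.461 -0.039 -0.887] [-0.077  0.236  2.098 -0.01   0.327 -0.848]
```

View pics/s4.png

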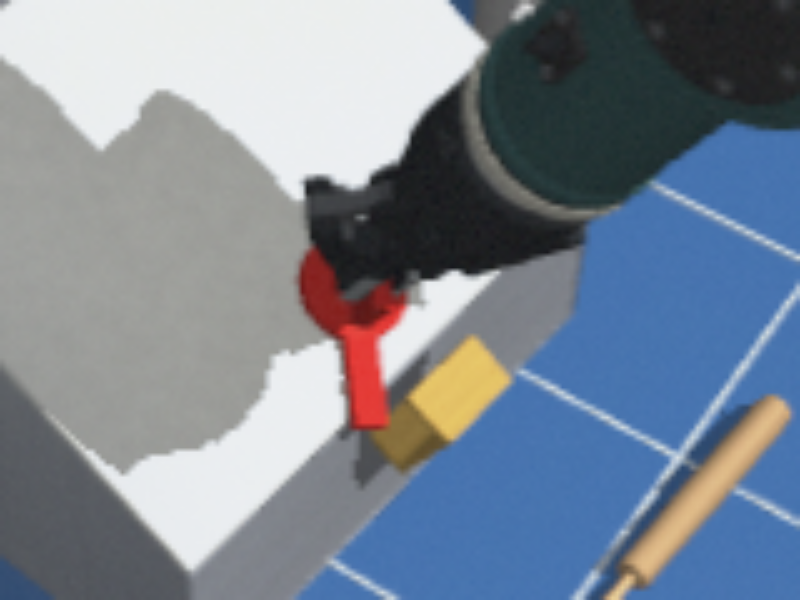

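The crop shows the tongue (tip at (368,425)) turned about halfway and approaching the keeper, with the lid down. I'll continue the turn.

apply_moves(plan=[[0,0,0,-0.064,0.005,0.123,0],[0,0,0,-0.064,0.005,0.123,0],[0,0,0,-0.064,0.005,0.123,0]])

```text
clock: 11.08
ee_pos: [549.5, 25.0, 159.0]
orientation: [0.49, 2.617, 0.067]
wrist_force: [-27.6, -7.9, 36.2]
grip_width: 8.7
grip_force: 70.1
```

apply_moves(plan=[[0,0,0,-0.064,0.005,0.123,0],[0,0,0,-0.055,0.005,0.105,0],[0,0,0,0,0,0,0]])

```text
clock: 11.45
ee_pos: [549.5, 24.8, 159.0]
orientation: [0.154, 2.657, -0.016]
wrist_force: [-29.6, -8.0, 35.7]
grip_width: 8.7
grip_force: 70.2
```

Run:
```python
from plan import *
P={n:read_camera(n) for n in("side","top")}
cv2.imwrite("pics/s5.png",cv2.resize(P["side"]["color"][190:310,260:420,::-1],None,fx=5,fy=5))
q,r=fit(P,p0=(748,10,-.08,.0,1.5),names=("turn_grip","tongue_tip","keeper","lid_hinge")); print(q); print(*r,sep="\n")
s,p0,R0=cur(); print(s["clock"],p0,s["wrist_force"],s["torque"],R0.as_matrix(),s["qpos"])
for a in(1.4,1.57): print(delta(p0,R0,tool([748,10,-.08,0,a],25)))
```

```text
[749.003   4.99   -0.09    0.002   1.542]
('side', 'turn_grip', array([1.2, 1.7]))
('side', 'tongue_tip', array([-2.5, -4.6]))
('side', 'keeper', array([ 0.3, -0.3]))
('side', 'lid_hinge', array([-0.8, -0.9]))
('top', 'turn_grip', array([-0.5,  1.3]))
('top', 'lid_hinge', array([ 0.1, -0.2]))
11.95 [549.501  24.755 159.063] [-28.313  -8.29   36.586] [-1.686  2.092 -0.937] [[-0.88   0.113  0.461]
 [ 0.107  0.993 -0.038]
 [-0.462  0.016 -0.887]] [-0.08   0.236  2.098 -0.004  0.327 -1.53 ]
(array([0.117, 0.106, 0.008]), array([ 0.063, -0.004, -0.118]))
(array([0.117, 0.106, 0.008]), array([-0.015,  0.002,  0.032]))
```

View pics/s5.png

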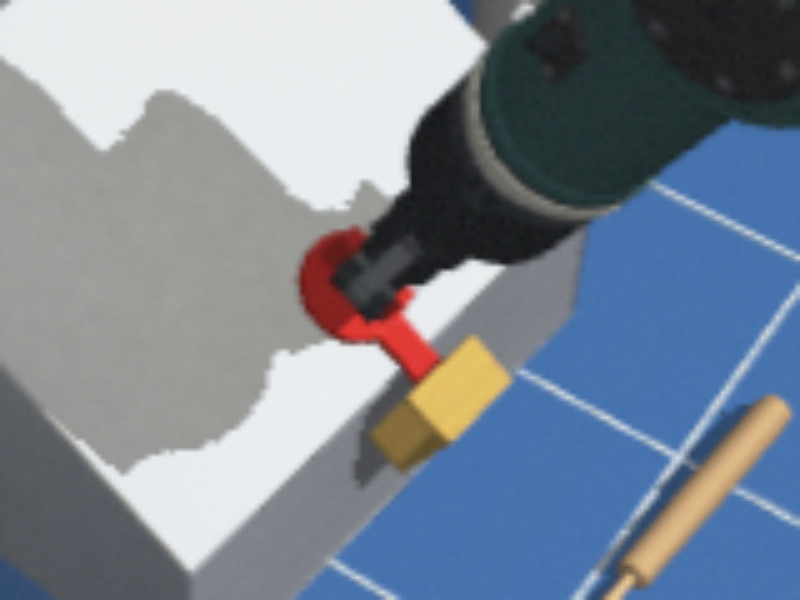

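The crop shows the tongue running to the front and disappearing under the keeper at (425,375). I'll relax the push, release and retreat along the lid normal.

apply_moves(plan=[[-0.12,0.02,0.24,0,0,0,0],[0,0,0,0,0,0,0.3],[0,0,0,0,0,0,0.7],[0,0,0,0,0,0,1],[0,0,0,0,0,0,1],[0,0,0,0,0,0,1]])

```text
clock: 12.7
ee_pos: [551.8, 25.7, 160.7]
orientation: [0.156, 2.653, -0.014]
wrist_force: [-0.8, 0.4, 0.2]
grip_width: 85.6
grip_force: 0.0
```

apply_moves(plan=[[-0.46,0.04,0.89,0,0,0,1],[-0.92,0.08,1.77,0,0,0,1],[-0.92,0.08,1.77,0,0,0,1],[-0.92,0.08,1.77,0,0,0,1],[-0.92,0.08,1.77,0,0,0,1],[-0.92,0.08,1.77,0,0,0,1],[0,0,0,0,0,0,1],[0,0,0,0,0,0,1]])

```text
clock: 13.7
ee_pos: [501.0, 30.0, 258.0]
orientation: [0.156, 2.653, -0.014]
wrist_force: [-0.5, -0.2, 0.4]
grip_width: 85.5
grip_force: 0.0
```

Run:
```python
from plan import *
P={n:read_camera(n) for n in("side","top")}
cv2.imwrite("pics/s6.png",cv2.resize(P["side"]["color"][150:360,220:420,::-1],None,fx=2.8,fy=2.8))
q,r=fit(P,p0=(748,10,-.08,.0,1.5)); print(q); print(*r,sep="\n")
for t in("mug","funnel","spoon"):
    print(t,tri([(P[n],np.array(landmark_of(t,P[n])[0]["position"])[::-1]) for n in P if landmark_of(t,P[n])]))
s,p0,R0=cur(); print(s["clock"],p0,s["wrist_force"])
```

```text
[748.719   7.454  -0.102   0.111   1.995]
('side', 'lid_hinge', array([-1. , -0.3]))
('side', 'lid_edge', array([-0.8, -3.6]))
('side', 'turn_grip', array([ 0.5, -0.7]))
('side', 'tongue_tip', array([-2.4, 55.8]))
('side', 'keeper', array([-0.3,  0.5]))
('top', 'lid_hinge', array([-0.1,  1.7]))
('top', 'turn_grip', array([0.7, 5.2]))
('top', 'tongue_tip', array([14.6,  0.4]))
('top', 'keeper', array([-1.8, -1.5]))
mug (array([ 604.914, -219.027,  164.122]), np.float64(1.036241314977815e-06))
funnel (array([632.174, 266.966,  -6.632]), np.float64(2.3451081507671176))
spoon (array([420.314,   8.043,  -2.897]), np.float64(4.4226038653505384e-07))
14.8 [501.134  30.008 258.185] [0.793 1.019 0.693]
```

View pics/s6.png

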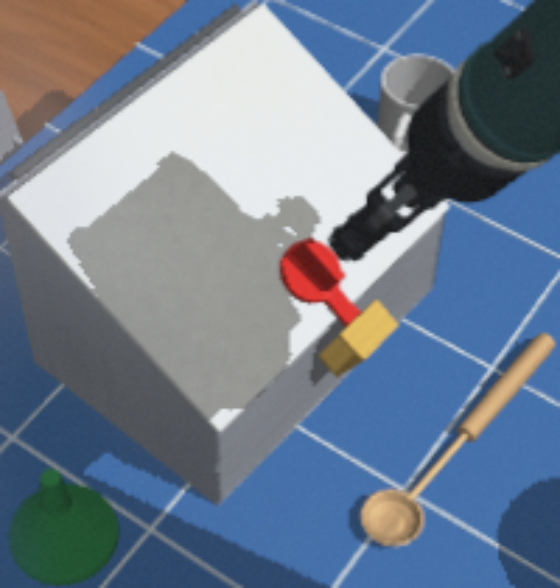

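The picture shows the lid shut with the arm clear. The tongue runs under the keeper near (350,318), and the mug, funnel and spoon are undisturbed. The tongue_tip readings are outliers, because the tip is hidden under the keeper. Handing in.

```bash
python3 -c "
from rig import env
print(env.close_job())"
```

```text
the job is handed in; nothing more can be done
None
```

The lid is shut and held by the turnbutton with its tongue under the keeper, the mug, funnel and spoon were not touched, and the job is handed in (the hand-in gave no verdict).

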